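# Unlock and open the wide pump control box

## Robot

A 6-joint arm with a two-finger parallel gripper is mounted at the origin on the work surface. World frame = base frame: x ahead of the robot, y to its left, z up, the work surface at z = 0. Lengths are in m, angles in rad, forces in N, time in s.
With the tool pointing down it reaches from about 0.3 to 0.85 m from the base axis. Payload 4.2 kg.
Tool frame: the origin (TCP) lies at the very end of the fingers, on their centre line; the grasp point (between the pads) lies 19 mm behind it; z points along the fingers, y is the line along which they close (so a half turn about z gives the same grasp; the last joint's range is limited). The gripper opens to 91 mm and grips with 3 to 60 N. Pads are 32 mm wide; open, the fingers measure 118 mm over their backs; the gripper's body (76 mm by 178 mm) begins 60 mm behind the grasp point.
Start: joints at [-1.164, 0.32, 1.565, -0, 1.257, -0.02], TCP at [0.238, -0.523, 0.214] pointing down, gripper open.
Joint ranges: [-3.11, 3.11], [-0.84, 2.01], [0.21, 2.61], [-1.34, 4.49], [0.05, 2.63], [-2.56, 2.56]. Speed limits (rad/s): [2.57, 2.57, 3.14, 3.14, 3.14, 3.14].

## Interface

Orientations are given as a rotation vector (axis times angle).
In Python, from rig import readout, optics, arm gives the robot as it stands.
- The arm moves only by the tool jog_arm, never from a script. Its argument "targets" is one flat list of numbers, 5 for each row, row after row: the shift along the tool's x, y, z in m, then the turn about the tool's z in rad, then the opening, from -1 (shut) to 1 (fully open), so that 0 is half open. In form: [x, y, z, roll, grip, x, y, z, roll, grip, ...]. A call has 1 to 12 rows; each row is the pose to reach, as a shift and turn from the pose commanded when the call began, along the tool's axes at that moment; what a row does not reach only later rows make up. A row lasts 1/8 s, in which the tool goes at most 62.5 mm and 10.7 degrees, less where a joint would pass 70% of its speed; a pose out of reach is approached as far as the arm can. A call with a gripper value outside its range is refused whole. The fingers move at their own pace and stop on an object; "grip_force" is the grip in N (left out, the last holds). Time passes only in rows, so rows that repeat a pose let the fingers close. It gives the time, the measured TCP pose, the force, the opening and the grip force at its end, in the units of the state.
- readout.observe(): the state, without advancing time (a new reading comes with each control period).
- optics.get_image(name): name is "scene" or "top" or "wrist"; returns the picture (384x512x3 uint8, red, green, blue); there is no depth.
- optics.calibration(name): a dict with "intrinsics" (3x3 intrinsics, pixels), "dist_coeffs" ([k1, k2, p1, p2, k3] as OpenCV has them; the pictures are not rectified), "world_from_camera" (4x4, takes a point from camera to world coordinates); the wrist camera has in their place "hand_eye" (4x4, takes a point from camera to tool coordinates, whose origin is the TCP and whose axes are the flange's). Camera axes: x right, y up, looking along -z (the intrinsics and any distortion apply to the point x, -y, -z); pixel columns grow to the right and rows downward; lengths in m; the calibration is good to about 2 mm. A picture is of the moment at which its call begins: read the wrist's pose just before it. calibration takes no time and is no camera call.
- arm.job_done(): hands the job in; it is judged then, once.
The state is a dict: "clock": time; "q": joint angles; "qd": joint speeds; "tau": joint torques, N m; "tcp_pos": TCP position; "eef_rot": TCP orientation; "ft_force": force on the tool from outside, world axes, zero at the start; "wrist_torque": the same for the moment, N m; "opening": opening from 0.0 (shut) to 1.0 (fully open); "grasp_force": force on a finger pad.
Only numpy, scipy, OpenCV 4.12 (cv2) and the standard library are available. Lean on these libraries where they do the work, as an engineer would, in place of code of your own. Each camera call takes 0.05 s, during which the arm holds its last target. There are 200 camera calls.

## Task

Two grey pump control boxes lie on their backs on the stockroom counter; open the wider one. Turn the black wing fastener on its cover a quarter turn clockwise (seen from above), as far as it goes, to unlock it; then lift the cover by its steel bow handle until it stands steeply open, about 65 degrees or more, and let go. Leave the narrower box's fastener locked.

Things in the scene. Friction and masses are not known exactly. Their poses are not given: they have to be found in the camera images.
- wide_cam (a joint): Turn of the WIDE control box's wing fastener, rad: 0 = locked (wing square to the cover's front edge), 1.571 = unlocked (wing parallel to that edge, at its stop). Grows clockwise seen from above; light friction (0.06 N m), stays where left. Starts 0 to 0.15. Its steel tongue holds the cover shut until about 1.1.
- wide_wing (a point): Grip point of that fastener: a black plastic wing 46 mm long, 13 thick, 28 high, on a round base 46 mm across, 8 high, on the cover (top face 96 mm above the counter), 35 mm from its front edge, 140 mm left of the handle's middle. Point: on the turning axis, 12 mm below the wing's top, 24 above the cover. x along the wing (towards the hinge when locked), z the turning axis, up when shut.
- wide_cover (a joint): Opening of the WIDE box's cover, rad: 0 = shut and level, 1.75 = fully open. A grey steel plate 200 x 280 x 6 mm, about 0.4 kg, on a box 200 x 280 x 90 mm, hinged along the edge farthest from the robot; its front edge lifts. The hinge is stiff: the cover stays at any angle; lifting it at the handle takes about 9 N.
- wide_handle (a point): Middle of the bow handle's bar on the WIDE cover: round steel, 10 mm thick, 90 mm long, parallel to the hinge, its centre 38 mm above the cover, a post at each end; 35 mm from the front edge, on the right-hand half. Axes turn with the cover; shut: x squarely to the hinge, y along the bar, z up. The hinge axis is parallel to y, 165 mm along x and 44 mm below (-z) this point.
- narrow_cam (a joint): Turn of the like wing fastener on the NARROW control box (170 mm wide, otherwise the same build), in rad, 0 = locked; starts within 0.15 of locked and is to be left alone. Either box may be on the left or on the right.

How it is judged:
By the outcome, as a careful person would: the job done as asked, in the order asked, and still so for the second after the job is handed in, with the robot touching nothing.
It also fails if it takes over 48 s, if anything falls off the work surface, if the arm or the gripper's body presses on something with over 40 N, if the wrist force passes 120 N, or if a joint passes its speed limit or range.

## Working session

There is one attempt and no reset: what is moved stays moved. The work goes in short steps, Python scripts to look and compute and a tool call to move; the robot and the scene stay as the last step left them, time stands still between calls to the robot, and variables do not carry over. Pictures are saved under pics/ and viewed, at most 10 in all, crops included, and the job is handed in when it is done.

Besides the shell and the picture viewer there is one more tool, called after "Call:" as name(argument=value, ...), one argument or row to a line, values as JSON. jog_arm: Moves the arm, as the interface text tells. Its arguments: {"type":"object","properties":{"targets":{"type":"array"},"grip_force":{"type":"number"}},"required":["targets"]}

```bash
mkdir -p pics; cat > h.py <<'E'
import numpy as np, cv2
from scipy.spatial.transform import Rotation as R
from rig import readout, optics, arm
def cam(name):
    c=optics.calibration(name); K=np.array(c["intrinsics"]); d=np.array(c["dist_coeffs"])
    if name=="wrist":
        s=readout.observe(); T=np.eye(4); T[:3,:3]=R.from_rotvec(s["eef_rot"]).as_matrix(); T[:3,3]=s["tcp_pos"]
        return K,d,T@np.array(c["hand_eye"])
    return K,d,np.array(c["world_from_camera"])
def plane(C,px,z):
    K,d,T=C; u=cv2.undistortPoints(np.array(px,float).reshape(-1,1,2),K,d).reshape(-1,2)
    r=np.c_[u[:,0],-u[:,1],-np.ones(len(u))]@T[:3,:3].T; o=T[:3,3]
    return o+r*((z-o[2])/r[:,2])[:,None]
def proj(C,P):
    K,d,T=C; p=(np.atleast_2d(P)-T[:3,3])@T[:3,:3]; p=p*[1,-1,-1]
    return cv2.projectPoints(p,np.zeros(3),np.zeros(3),K,d)[0].reshape(-1,2)
def shot(name,f):
    C=cam(name); im=np.array(optics.get_image(name)); cv2.imwrite("pics/"+f,cv2.cvtColor(im,cv2.COLOR_RGB2BGR)); return C,im
E
python3 - <<'E'
from h import *
a=[shot(n,n+"1.png") for n in("top","scene")]
for C,_ in a: print(C[2].round(3))
s=readout.observe(); print(s); print(R.from_rotvec(s["eef_rot"]).as_matrix().round(3)); print(optics.calibration("wrist"))
b=np.hstack([cv2.cvtColor(i,4) for _,i in a]); 
E
```

```text
[[ 0.017  0.984 -0.179  0.366]
 [-0.999  0.022  0.024 -0.002]
 [ 0.027  0.178  0.984  1.109]
 [ 0.     0.     0.     1.   ]]
[[ 0.679 -0.498  0.54   1.13 ]
 [ 0.734  0.472 -0.487 -0.512]
 [-0.012  0.727  0.686  0.9  ]
 [ 0.     0.     0.     1.   ]]
{'clock': 0.1, 'q': array([-1.16399073e+00,  3.20239293e-01,  1.56555954e+00, -1.78801621e-05,
        1.25739012e+00, -1.99792789e-02]), 'qd': array([ 5.99428502e-04, -2.82253029e-03, -5.05209879e-03, -7.75475038e-05,
        1.23622909e-04, -7.13436688e-04]), 'tau': array([-9.44836283e-04, -4.13332880e+01, -2.32508844e+01,  7.28461845e-02,
        4.21868975e-02, -5.02653040e-05]), 'tcp_pos': array([ 0.2378467 , -0.52300557,  0.21319688]), 'eef_rot': array([-3.06880568e+00, -6.64993229e-01,  5.07917527e-04]), 'ft_force': array([0.10392834, 0.9925307 , 0.45961371]), 'wrist_torque': array([-0.02284716,  0.04383611, -0.03522876]), 'grasp_force': 0.0, 'opening': 1.0007147423574092}
[[ 0.91   0.414 -0.001]
 [ 0.414 -0.91   0.001]
 [ 0.    -0.002 -1.   ]]
{'intrinsics': array([[273.04736142,   0.        , 252.91197307],
       [  0.        , 273.04736142, 195.35477197],
       [  0.        ,   0.        ,   1.        ]]), 'dist_coeffs': array([-0.00968088,  0.        ,  0.        ,  0.        ,  0.        ]), 'hand_eye': array([[ 7.00322444e-05,  9.72208208e-01,  2.34117907e-01,
         6.64470894e-02],
       [ 9.99999902e-01,  3.44847553e-05, -4.42335236e-04,
         5.15378859e-04],
       [-4.38115446e-04,  2.34117915e-01, -9.72208110e-01,
        -1.70370983e-01],
       [ 0.00000000e+00,  0.00000000e+00,  0.00000000e+00,
         1.00000000e+00]])}
```

View pics/top1.png

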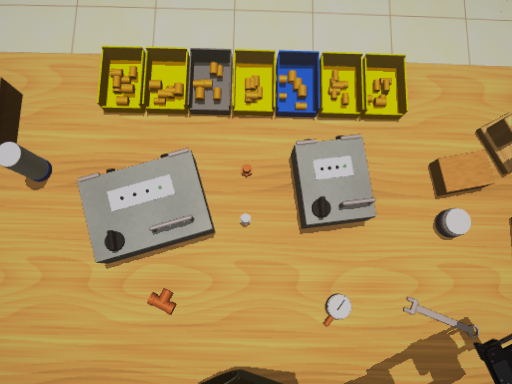

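View pics/scene1.png

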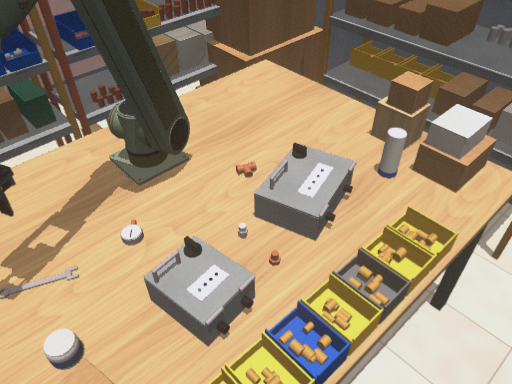

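The top view shows the wide box on the left (cover corners about (97,262), (213,232), (80,184), (190,153)), its wing at (115,241) and its handle from (152,230) to (192,218). The narrow box is on the right, with its wing at (321,208).

```bash
python3 - <<'E'
from h import *
C=cam("top")
P=plane(C,[[97,262],[213,232],[80,184],[190,153]],.096); print(P.round(3))
H=plane(C,[[152,229],[192,218]],.134); W=plane(C,[[115,241]],.12)[0]; print(H.round(3),W.round(3))
d=P[1]-P[0]; print("edge yaw",np.degrees(np.arctan2(d[0],-d[1]))); d=H[1]-H[0]; print(np.degrees(np.arctan2(d[0],-d[1])))
s=readout.observe(); M=R.from_rotvec(s["eef_rot"]).as_matrix()
for z in(.32,): print("shift to above wing/handle",(M.T@(np.r_[(W[:2]+H.mean(0)[:2])/2,z]-s["tcp_pos"])).round(3))
E
```

```text
[[0.383 0.34  0.096]
 [0.458 0.075 0.096]
 [0.565 0.395 0.096]
 [0.647 0.137 0.096]]
[[0.458 0.209 0.134]
 [0.485 0.121 0.134]] [0.43  0.294 0.12 ]
edge yaw 15.762676392519316
16.791384527337918
shift to above wing/handle [ 0.506 -0.597 -0.106]
```

Call:
jog_arm(
  targets=[0.032,-0.0415,-0.02,-0.185,1,0.064,-0.083,-0.04,-0.37,1,0.096,-0.1245,-0.06,-0.555,1,0.128,-0.166,-0.08,-0.74,1,0.16,-0.2075,-0.09,-0.925,1,0.192,-0.249,-0.09,-1.11,1,0.224,-0.29,-0.09,-1.295,1,0.256,-0.332,-0.09,-1.48,1,0.288,-0.3735,-0.09,-1.665,1,0.32,-0.415,-0.09,-1.85,1,0.352,-0.4565,-0.09,-2.035,1,0.384,-0.498,-0.09,-2.22,1],
)

```text
clock: 1.6
tcp_pos: [0.3813, 0.0906, 0.3038]
eef_rot: [0.759, 3.048, -0.0]
ft_force: [0.2, -1.0, -0.2]
opening: 0.999
grasp_force: 0.0
```

```bash
cat >> h.py <<'E'
def shift(p,yaw):
    s=readout.observe(); M=R.from_rotvec(s["eef_rot"]).as_matrix(); y=np.arctan2(M[1,0],M[0,0])
    print("t",round(s["clock"],2),"tcp",s["tcp_pos"].round(4),"yaw",np.degrees(y).round(1),"q",s["q"].round(2))
    print("shift",(M.T@(np.array(p)-s["tcp_pos"])).round(4),"roll",((y-yaw+np.pi)%(2*np.pi)-np.pi).round(3))
E
python3 -c "
from h import *
shift([.43,.294,.30],np.radians(196))"
```

```text
t 1.6 tcp [0.3813 0.0906 0.3038] yaw 152.0 q [ 0.2  -0.03  1.76 -0.    1.41 -0.88]
shift [0.0524 0.2025 0.0037] roll -0.768
```

Call:
jog_arm(
  targets=[0.013,0.051,0,-0.185,1,0.026,0.102,0,-0.37,1,0.039,0.153,0,-0.555,1,0.052,0.202,0,-0.74,1,0.052,0.202,0.003,-0.768,1,0.052,0.202,0.003,-0.768,1,0.052,0.202,0.003,-0.768,1],
)

```text
clock: 2.48
tcp_pos: [0.4313, 0.2901, 0.3011]
eef_rot: [0.425, -3.113, 0.001]
ft_force: [0.3, -0.7, -0.4]
opening: 1.006
grasp_force: 0.0
```

```bash
python3 -c "
from h import *
C,im=shot('wrist','w1.png')
shift([.43,.294,.30],np.radians(196))
print(proj(C,[[.43,.294,.124],[.4715,.165,.134]]))"
```

```text
t 2.52 tcp [0.4314 0.2902 0.3013] yaw -164.5 q [ 0.57  0.19  1.53 -0.    1.43 -1.27]
shift [0.0004 0.0041 0.0013] roll -0.008
[[256.50230288 180.63752731]
 [149.43430543 186.31255057]]
```

View pics/w1.png

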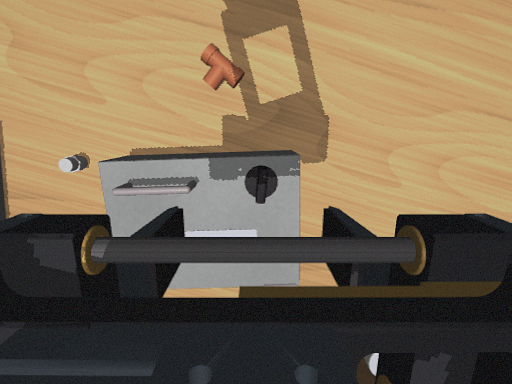

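The wrist view shows the wide cover with its front edge from (101,161) to (299,152), the wing on its disc near (261,183), and the handle bar from about (114,189) to (195,186). I'll enlarge it to read the wing precisely.

```bash
python3 -c "
from h import *
im=cv2.imread('pics/w1.png'); c=im[145:215,95:305]; c=np.clip(c.astype(float)*1.8,0,255).astype('uint8')
a=cv2.resize(c[:,:],None,fx=3.8,fy=3.8,interpolation=cv2.INTER_CUBIC)
b=im[155:210,235:290]; b=np.clip(b.astype(float)*4,0,255).astype('uint8'); b=cv2.resize(b,(330,330),interpolation=cv2.INTER_CUBIC)
o=np.zeros((600,798,3),'uint8'); o[:266,:798]=a[:266,:798]; o[268:598,:330]=b; cv2.imwrite('pics/c1.png',o)"
```

```text
(no output)
```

View pics/c1.png

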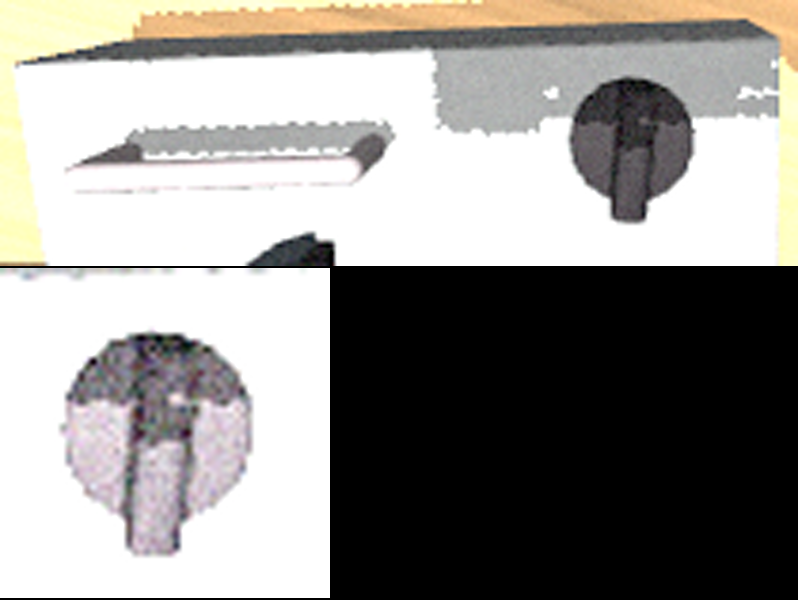

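The crop shows the fastener's disc centred near (261.3,182), with the wing running nearly along the image column, tilted a few degrees. The bar runs from about (113,192) to (190,189.7), and the cover's front edge from (99.7,161.6) to (299.7,156).

```bash
python3 -c "
from h import *
C=cam('wrist')
W=plane(C,[[261.3,182]],.104)[0]; H=plane(C,[[113,192],[190,189.7]],.134); F=plane(C,[[99.7,161.6],[299.7,156]],.096)
wing=plane(C,[[235+159/6,155+70/6],[235+153/6,155+285/6]],.132)
print('wing',W,'wing top ends',wing,'axis mid',wing.mean(0)); print('handle',H,H.mean(0),'F',F)
for A,B in((H[1],H[0]),(F[1],F[0]),): d=B-A; print(np.degrees(np.arctan2(d[0],-d[1])), np.linalg.norm(d))
d=wing[1]-wing[0]; print('wing yaw',np.degrees(np.arctan2(d[1],d[0])), np.linalg.norm(d)); print('W-H',np.linalg.norm((W-H.mean(0))[:2]))
"
```

```text
wing [0.4338227  0.30220472 0.104     ] wing top ends [[0.41009191 0.2948241  0.132     ]
 [0.45497908 0.30632568 0.132     ]] axis mid [0.4325355  0.30057489 0.132     ]
handle [[0.49148343 0.1215683  0.134     ]
 [0.46226412 0.21547541 0.134     ]] [0.47687378 0.16852185 0.134     ] F [[0.46738545 0.08029787 0.096     ]
 [0.38635365 0.3435311  0.096     ]]
17.283592996994557 0.09834792608488944
17.110076691244338 0.2754231025041229
wing yaw 14.371864496458105 0.04633729020796398
W-H 0.14044394926556997
```

```bash
python3 -c "
from h import *
shift([.433,.301,.109],np.radians(194.5))"
```

```text
t 2.52 tcp [0.4314 0.2902 0.3013] yaw -164.5 q [ 0.57  0.19  1.53 -0.    1.43 -1.27]
shift [-0.0043  0.01    0.1923] roll 0.018
```

Call:
jog_arm(
  targets=[-0.004,0.01,0.03,0.018,1,-0.004,0.01,0.07,0.018,1,-0.004,0.01,0.11,0.018,1,-0.004,0.01,0.14,0.018,1,-0.004,0.01,0.14,0.018,1,-0.004,0.01,0.14,0.018,1],
)

```text
clock: 3.28
tcp_pos: [0.4336, 0.3021, 0.1625]
eef_rot: [-0.398, 3.114, 0.002]
ft_force: [0.8, 0.3, 1.0]
opening: 0.999
grasp_force: 0.0
```

```bash
python3 -c "
from h import *
shift([.433,.301,.109],np.radians(194.5)); C,im=shot('wrist','w2.png'); print(proj(C,[[.433,.301,.132],[.433,.301,.104]]))
im=cv2.imread('pics/w2.png'); cv2.imwrite('pics/w2b.png',np.clip(im*2.5,0,255))"
```

```text
t 3.27 tcp [0.4336 0.3021 0.1625] yaw -165.4 q [ 0.59  0.28  1.75 -0.    1.1  -1.24]
shift [ 0.001  -0.001   0.0535] roll 0.001
[[252.25948923 214.55241537]
 [252.31740917 204.68063411]][ WARN:0@0.766] global loadsave.cpp:1063 imwrite_ Unsupported depth image for selected encoder is fallbacked to CV_8U.
```

View pics/w2b.png

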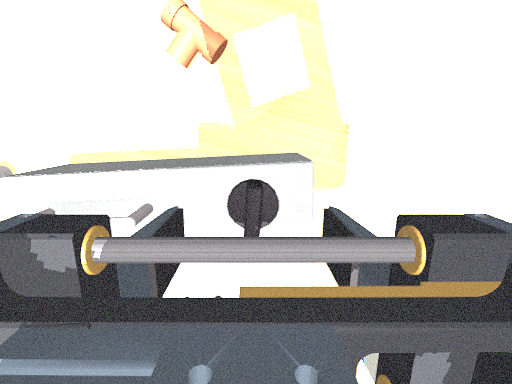

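The disc is centred at about (253,204), against a predicted (252.3,204.7), and the wing lies centrally between the fingers. I'll descend and grip.

Call:
jog_arm(
  targets=[0.001,-0.001,0.02,0,1,0.001,-0.001,0.04,0,1,0.001,-0.001,0.053,0,1,0.001,-0.001,0.053,0,0,0.001,-0.001,0.053,0,-1,0.001,-0.001,0.053,0,-1,0.001,-0.001,0.053,0,-1,0.001,-0.001,0.053,0,-1,0.001,-0.001,0.053,0,-1],
  grip_force=20,
)

```text
clock: 4.45
tcp_pos: [0.4321, 0.3008, 0.108]
eef_rot: [-0.4, 3.116, -0.0]
ft_force: [0.4, 0.0, 0.3]
opening: 0.373
grasp_force: 0.0
```

```bash
python3 -c "
from h import *
shift([.433,.301,.109],np.radians(107)); print(readout.observe()['wrist_torque'])"
```

```text
t 4.45 tcp [0.4321 0.3008 0.108 ] yaw -165.4 q [ 0.59  0.34  1.83 -0.    0.97 -1.24]
shift [-0.001 -0.    -0.001] roll 1.529
[ 0.15621822 -0.07160015  0.05396811]
```

Call:
jog_arm(
  targets=[0,0,0,0,-1,0,0,0,0,-1,0,0,0,0,-1,0,0,0,0,-1,0,0,0,0,-1,0,0,0,0,-1],
  grip_force=20,
)

```text
clock: 5.2
tcp_pos: [0.4317, 0.3013, 0.1079]
eef_rot: [0.399, -3.116, -0.001]
ft_force: [-2.5, 3.3, -0.1]
opening: 0.145
grasp_force: 20.0
```

Call:
jog_arm(
  targets=[0,0,0,0.13,-1,0,0,0,0.26,-1,0,0,0,0.39,-1,0,0,0,0.52,-1,0,0,0,0.65,-1,0,0,0,0.78,-1,0,0,0,0.91,-1,0,0,0,1.04,-1,0,0,0,1.17,-1,0,0,0,1.3,-1,0,0,0,1.42,-1,0,0,0,1.5,-1],
)

```text
clock: 6.7
tcp_pos: [0.4324, 0.3024, 0.1079]
eef_rot: [-1.835, -2.549, -0.005]
ft_force: [-1.7, 8.3, -2.1]
opening: 0.14
grasp_force: 20.0
```

```bash
python3 -c "
from h import *
shift([.433,.301,.109],np.radians(107)); s=readout.observe(); print(s['wrist_torque'],s['opening'],s['grasp_force'])"
```

```text
t 6.7 tcp [0.4324 0.3024 0.1079] yaw 108.5 q [0.59 0.34 1.83 0.   0.97 0.26]
shift [-0.0016  0.0002 -0.0011] roll 0.026
[1.32528584 0.3432132  0.09619881] 0.139665209650564 19.996672868728638
```

Now the last small step, to feel for the stop.

Call:
jog_arm(
  targets=[0,0,0,0.03,-1,0,0,0,0.05,-1,0,0,0,0.06,-1,0,0,0,0.06,-1],
)

```text
clock: 7.2
tcp_pos: [0.4325, 0.3024, 0.108]
eef_rot: [-1.904, -2.498, -0.005]
ft_force: [-2.2, 7.5, -1.0]
opening: 0.144
grasp_force: 20.3
```

```bash
python3 -c "
from h import *
shift([.433,.301,.109],np.radians(107)); s=readout.observe(); print(s['wrist_torque'],s['ft_force'],s['opening'],s['grasp_force'])"
```

```text
t 7.2 tcp [0.4325 0.3024 0.108 ] yaw 105.4 q [0.59 0.34 1.83 0.   0.97 0.32]
shift [-0.0015  0.0002 -0.001 ] roll -0.029
[1.38164998 0.24637829 0.65455505] [-2.1853444   7.50911073 -1.00507745] 0.14350258596035367 20.267547369003296
```

Call:
jog_arm(
  targets=[0,0,0,-0.02,-1,0,0,0,-0.02,0.6,0,0,0,-0.02,0.6,0,0,0,-0.02,0.6,0,0,0,-0.02,0.6,0,0,0,-0.02,0.6,0,0,-0.03,-0.02,0.6,0,0,-0.07,-0.02,0.6,0,0,-0.11,-0.02,0.6,0,0,-0.11,-0.02,0.6],
)

```text
clock: 8.45
tcp_pos: [0.4337, 0.3019, 0.2213]
eef_rot: [1.881, 2.513, 0.011]
ft_force: [0.2, -0.2, -0.8]
opening: 0.799
grasp_force: 0.0
```

```bash
python3 -c "
from h import *
C,im=shot('wrist','w3.png')
shift([.4755,.167,.16],np.radians(107)); print(proj(C,[[.433,.301,.104],[.4755,.167,.134]]))
im=cv2.imread('pics/w3.png'); cv2.imwrite('pics/w3b.png',np.clip(im*2.,0,255).astype('uint8'))"
```

```text
t 8.5 tcp [0.4326 0.3011 0.2191] yaw 106.4 q [ 0.59  0.24  1.67 -0.    1.23  0.3 ]
shift [-0.1408  0.0032  0.059 ] roll -0.011
[[250.33331556 192.28877604]
 [253.29496269 323.35312049]]
```

View pics/w3b.png

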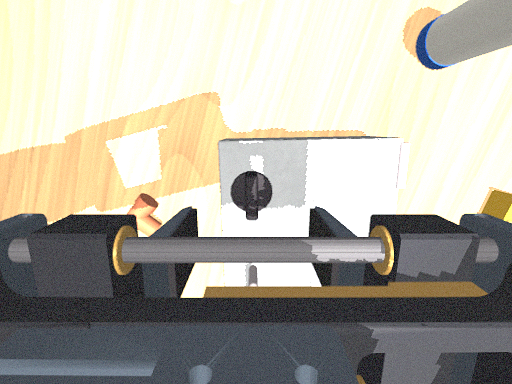

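The wing now lies in column 252, parallel to the cover's front edge at column 220, so it is unlocked. The bar's end shows at about (252,275), in line with the prediction. Next I'll move over the handle.

Call:
jog_arm(
  targets=[-0.035,0.003,0,-0.01,-0.2,-0.07,0.003,0.015,-0.01,-0.2,-0.105,0.003,0.03,-0.01,-0.2,-0.141,0.003,0.045,-0.01,-0.2,-0.141,0.003,0.055,-0.01,-0.2,-0.141,0.003,0.055,-0.01,-0.2,-0.141,0.003,0.055,-0.01,-0.2],
)

```text
clock: 9.38
tcp_pos: [0.4746, 0.1673, 0.1629]
eef_rot: [-1.868, -2.526, -0.0]
ft_force: [-0.1, -0.4, -0.1]
opening: 0.404
grasp_force: 0.0
```

```bash
python3 -c "
from h import *
C,im=shot('wrist','w4.png')
shift([.4755,.167,.114],np.radians(107)); H=[.4755,.167,.134]; u=np.array([-np.sin(.2985),np.cos(.2985),0]); print(proj(C,[H,H+.045*u]),readout.observe()['opening'])
im=cv2.imread('pics/w4.png'); cv2.imwrite('pics/w4b.png',np.clip(im*1.5,0,255).astype('uint8'))"
```

```text
t 9.43 tcp [0.4747 0.1673 0.1632] yaw 107.0 q [0.32 0.25 1.8  0.   1.09 0.02]
shift [-0.0006  0.0006  0.0492] roll 0.001
[[252.72767023 217.72218171]
 [252.64019355 158.79872466]] 0.39870249890760917
```

View pics/w4b.png

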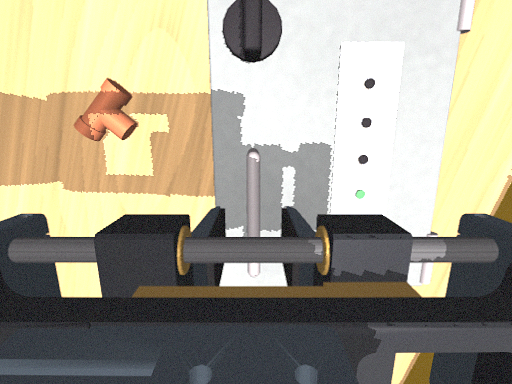

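The bar sits at column 253, exactly between the fingers, with its ends at rows 155 and 275. I'll descend and grip.

Call:
jog_arm(
  targets=[0,0,0.02,0,-0.2,0,0,0.04,0,-0.2,0,0,0.049,0,-0.2,0,0,0.049,0,-1,0,0,0.049,0,-1,0,0,0.049,0,-1,0,0,0.049,0,-1,0,0,0.049,0,-1,0,0,0.049,0,-1,0,0,0.049,0,-1],
  grip_force=50,
)

```text
clock: 10.68
tcp_pos: [0.475, 0.1665, 0.1146]
eef_rot: [1.869, 2.524, 0.002]
ft_force: [-1.4, 0.7, 6.4]
opening: 0.097
grasp_force: 50.0
```

```bash
python3 -c "
from h import *
shift([.4755,.167,.114],np.radians(107)); s=readout.observe(); print(s['ft_force'],s['opening'],s['grasp_force'])
for k in range(0,13): 
  t=np.radians(76)*k/12; print(k,round(165-165*np.cos(t)+44*np.sin(t)),round(-(165*np.sin(t)+44*np.cos(t)-44)))"
```

```text
t 10.68 tcp [0.475  0.1665 0.1146] yaw 107.0 q [ 0.31  0.3   1.87 -0.    0.97  0.02]
shift [0.0003 0.0006 0.0006] roll -0.0
[-1.41604989  0.66055816  6.37773864] 0.09698809563549583 49.998013973236084
0 0 0
1 6 -18
2 14 -35
3 23 -51
4 35 -66
5 48 -80
6 62 -92
7 78 -103
8 94 -112
9 112 -118
10 130 -123
11 149 -126
12 168 -127
```

Call:
jog_arm(
  targets=[0,0.003,-0.009,0,-1,0,0.006,-0.018,0,-1,0,0.01,-0.027,0,-1,0,0.014,-0.035,0,-1,0,0.018,-0.043,0,-1,0,0.023,-0.051,0,-1,0,0.029,-0.059,0,-1,0,0.035,-0.066,0,-1,0,0.041,-0.073,0,-1,0,0.048,-0.08,0,-1,0,0.055,-0.086,0,-1,0,0.062,-0.092,0,-1],
  grip_force=50,
)

```text
clock: 12.18
tcp_pos: [0.5309, 0.184, 0.2069]
eef_rot: [-1.867, -2.521, 0.009]
ft_force: [-10.7, -0.8, -0.0]
opening: 0.1
grasp_force: 50.0
```

```bash
python3 -c "
from h import *
n=np.array([np.cos(.2985),np.sin(.2985)])
shift(list(np.array([.475,.1665])+n*.062)+[.2066],np.radians(107)); s=readout.observe(); print(s['ft_force'],s['opening'],s['grasp_force'])
shot('scene','s2.png')"
```

```text
t 12.18 tcp [0.5309 0.184  0.2069] yaw 107.0 q [0.31 0.31 1.6  0.   1.24 0.02]
shift [-0.0003  0.0035  0.0003] roll -0.001
[-10.7403808   -0.8079553   -0.02539404] 0.10048173959516639 49.978744983673096
```

View pics/s2.png

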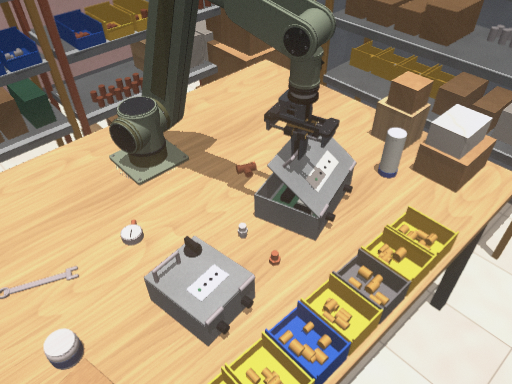

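At about (310,165) the scene view shows the cover roughly 40 degrees open, with the gripper still on the handle. I'll continue along the arc.

Call:
jog_arm(
  targets=[0,0.008,-0.006,0,-1,0,0.016,-0.011,0,-1,0,0.024,-0.0155,0,-1,0,0.032,-0.02,0,-1,0,0.041,-0.023,0,-1,0,0.05,-0.026,0,-1,0,0.059,-0.029,0,-1,0,0.068,-0.031,0,-1,0,0.0775,-0.033,0,-1,0,0.087,-0.034,0,-1,0,0.097,-0.035,0,-1,0,0.108,-0.035,0,-1],
  grip_force=50,
)

```text
clock: 13.72
tcp_pos: [0.6369, 0.2166, 0.2455]
eef_rot: [1.869, 2.525, 0.004]
ft_force: [-7.4, 0.4, 7.2]
opening: 0.1
grasp_force: 50.0
```

```bash
python3 -c "
from h import *
n=np.array([np.cos(.2985),np.sin(.2985)])
shift(list(np.array([.475,.1665])+n*.168)+[.2416],np.radians(107)); s=readout.observe(); print(s['ft_force'],s['opening'],s['grasp_force'])"
```

```text
t 13.72 tcp [0.6369 0.2166 0.2455] yaw 107.0 q [0.31 0.46 1.26 0.   1.41 0.01]
shift [-0.0003 -0.0015  0.0039] roll -0.0
[-7.40584125  0.410124    7.2464223 ] 0.0997460576987564 50.03454387187958
```

Call:
jog_arm(
  targets=[0,0,0,0,-1,0,0,0,0,-0.4,0,0,0,0,-0.4,0,0,0,0,-0.4,0,0,0,0,-0.4,0,0,-0.02,0,-0.4,0,0,-0.05,0,-0.4,0,0,-0.09,0,-0.4,0,0,-0.13,0,-0.4,0,0,-0.17,0,-0.4,0,0,-0.17,0,-0.4,0,0,-0.17,0,-0.4],
)

```text
clock: 15.22
tcp_pos: [0.6372, 0.2159, 0.4099]
eef_rot: [-1.869, -2.524, 0.002]
ft_force: [0.0, 0.6, -0.8]
opening: 0.296
grasp_force: 0.0
```

```bash
python3 -c "
from h import *
shift([.6,.2,.4],np.radians(107)); s=readout.observe(); print(s['ft_force'],s['opening'])
C,im=shot('scene','s3.png'); b=cv2.imread('pics/s3.png')[90:290,140:400]; cv2.imwrite('pics/s3b.png',cv2.resize(b,None,fx=3,fy=3))
print(proj(C,[[.6344,.2152,.26]])-[140,90])"
```

```text
t 15.22 tcp [0.6372 0.2159 0.4099] yaw 107.0 q [ 0.31  0.46  0.87 -0.    1.81  0.01]
shift [-0.0044 -0.0402  0.0099] roll -0.001
[ 0.04509102  0.56502544 -0.83915688] 0.29639352874558833
[[197.68833684  61.10999134]]
```

View pics/s3b.png

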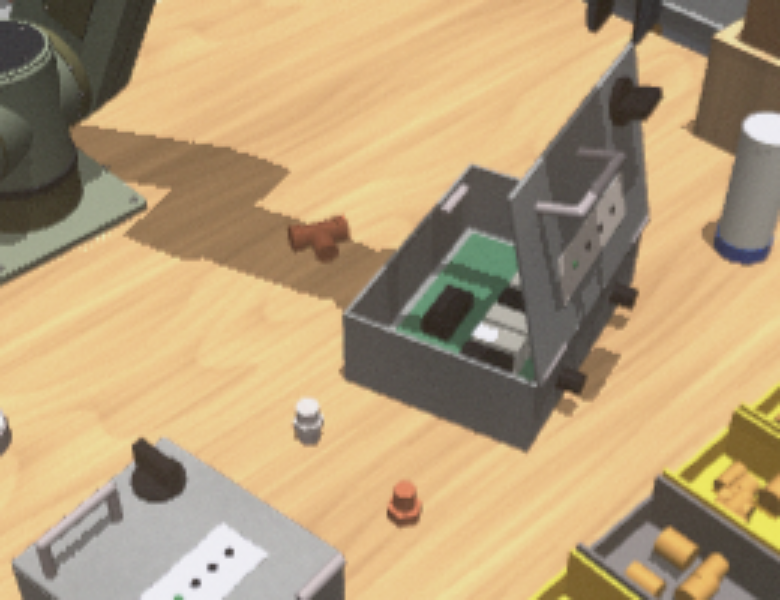

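The crop shows the cover standing steeply open. The bar is near (595,185), matching the prediction of (593,183) for about 76 degrees. The wing is still turned, the gripper is clear, and the narrow box's wing near (155,470) is unturned.

```bash
python3 -c "
from rig import arm
print(arm.job_done())"
```

```text
the job is handed in; nothing more can be done
None
```

The job is handed in: the wide box's fastener is turned to its stop, its cover stands open at about 76° with the gripper clear, and the narrow box's fastener was left alone, all in about 15 s.

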